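Fit the guide cover on the punching jig and hold it down

TASK

Pick up the guide cover (the plate with the wooden handle), bring it between the two cheeks of the punching jig and get it to drop onto the locating pin hidden underneath, sliding it along the cheeks as needed to find the pin. Then press it fully down against the jig's springs and finish while you are still gripping it or pressing on it to hold it down. Leave the wax tin and the dark thread spool beside the jig where they stand.

Things in the scene. Friction and masses are not known exactly. Their poses are not given: they have to be found in the camera images.
- cover: Guide cover: aluminium plate 100 (x) x 86 (y) x 20 mm, wooden bar handle on top, six brass bushes; about 0.3 kg, flat on the table at the start. Origin: centre of the underside, z up. A blind bore, 15 mm diameter, 20 deep, with a 2 mm chamfer, opens in the middle of the underside, right under the handle. Fits the jig either way round.
- handle (a point): On the cover's handle, 45 mm above the underside, axes as the cover's. The handle is a bar along the cover's x, 64 long, 18 wide (y), centred, from 20 to 60 mm above the underside; a steel foot 80 x 26 mm goes round its lowest 3 mm.
- jig: Punching jig, fixed: steel base 170 (x) x 136 (y) x 14 mm; origin: centre of its underside, z up. Along both sides stand steel cheeks 10 mm thick, 150 long (along x), 48 high, with flared lips up to 56. They are 91 mm apart inside: the cover has 2.5 mm play each side when its x lies along the jig's. Between them lies the sprung bed (aluminium, 150 x 88 mm).
- slot (a point): On the jig, middle of the pin's range at the height of the pin's tip, 44 mm above the jig's underside; axes as the jig's. The round pin, 12 mm diameter, tip bevelled, stands up through a slot in the bed at y = 0 and anywhere from x = -12 to +12 mm of here (not measured: see it, or feel for it by sliding the cover along x on its tip till it drops 10 mm onto the bed).
- bed_top (a point): Centre of the top face of the sprung bed, 34 mm above the jig's underside (10 below the pin's tip) at rest; axes as the jig's; moves down with the bed. The cover's underside meets it only when the pin is in the bore.
- jig_bed (a joint): Travel of the sprung bed in m: 0 up (at rest), 0.008 fully down on its stop. Springs: about 8 N to start it moving (less the weight of the cover), about 15 N at the stop; it comes up again when let go.
- tin: Round wax tin, 68 mm diameter, 34 high, stands loose on the table; origin at the centre of its underside. To be left alone.
- spool: Spool of dark thread, 42 mm diameter, 70 high, stands loose on the table; origin at the centre of its underside. To be left alone.
Mind the look-alikes: they are no part of the job. There is more than one size of the cover; the one meant has the size given above.

How it is judged:
By the outcome, as a careful person would: the job done as asked, in the order asked, and still so for the second after the job is handed in, while the arm keeps its last pose, push and grip.
It also fails if it takes over 48 s, if anything falls off the work surface, if the arm or the gripper's body presses on something with over 40 N, if the wrist force passes 120 N, or if a joint passes its speed limit or range.

ROBOT

A 6-joint arm with a two-finger parallel gripper is mounted at the origin on a cart in front of the work surface, level with it; the furniture and walls round the work are solid. World frame = base frame: x ahead of the robot, y to its left, z up, the work surface at z = 0. Lengths are in m, angles in rad, forces in N, time in s.
With the tool pointing down it reaches from about 0.25 to 0.725 m from the base axis. Payload 4 kg.
Tool frame: the origin (TCP) lies between the finger pads; the fingertips stand 8 mm ahead of it and the grasp point (between the pads) lies 11 mm behind it (ctrl.tcp_to_tips is the distance from the TCP to the fingertips, in m); z points along the fingers, y is the line along which they close (so a half turn about z gives the same grasp; the last joint's range is limited). The gripper opens to 85 mm and grips with 20 to 120 N. Pads are 22 mm wide; open, the fingers measure 114 mm over their backs; the gripper's body (76 mm by 85 mm) begins 54 mm behind the grasp point. The pads swing forward as they close: fully open they stand 13 mm farther back than shut.
Start: joints at [-1.238, 0.241, 0.005, 1.335, 0, 1.571], TCP at [0.163, -0.473, 0.239] pointing down, gripper open.
Joint ranges: [-2.72, 2.72], [-1.05, 1.87], [-1.09, 1.28], [-1.99, 2.15], [-1.42, 1.44], [-3.14, 3.14]. Speed limits (rad/s): [2.79, 2.79, 3.14, 3.14, 3.14, 3.14].

INTERFACE

Orientations are given as a rotation vector (axis times angle).
In Python, from bench import ctrl gives the robot as it stands.
- The arm moves only by the shell command python3 -m crank 'ROWS' [FORCE]. ROWS is JSON, a list of rows, each a list of 3 entries, a list of its own where there are three numbers: the turn, a rotation vector about the world's x, y, z in rad, then the shift along the world's x, y, z in m, then the opening, from 0 (shut) to 1 (fully open). In form: [[[wx, wy, wz], [dx, dy, dz], gripper], ...]. A call has exactly 10 rows; each row is the pose to reach, as a shift and turn from the pose commanded when the call began; what a row does not reach only later rows make up. A row lasts 1/12 s, in which the tool goes at most 41.7 mm and 7.16 degrees, less where a joint would pass 70% of its speed; a pose out of reach is approached as far as the arm can. A call with a gripper value outside its range is refused whole. The fingers move at their own pace and stop on an object; FORCE is the grip in N (left out, the last holds). Time passes only in rows, so rows that repeat a pose let the fingers close, or fill a call up. It gives the time, the measured TCP pose, the force, the opening and the grip force at its end, in the units of the state.
- ctrl.get_obs(): the state, without advancing time (a new reading comes with each control period).
- ctrl.camera(name): name is "side" or "top" or "wrist"; returns a dict with "pixels" (384x512x3 uint8, red, green, blue), "fx", "fy", "cx", "cy" (pixels), "world_to_cam" (4x4, takes a point from world to camera coordinates); the wrist camera has in their place "T_tool_cam" (4x4, takes a point from camera to tool coordinates, whose origin is the TCP and whose axes are the flange's). Camera axes: x right, y up, looking along -z (the intrinsics and any distortion apply to the point x, -y, -z); pixel columns grow to the right and rows downward; lengths in m; the calibration is good to about 2 mm. A picture is of the moment at which its call begins: read the wrist's pose just before it. There is no depth.
- ctrl.sign_off(): hands the job in; it is judged then, once.
The state is a dict: "time_s": time; "joint_pos": joint angles; "dq": joint speeds; "effort": joint torques, N m; "tcp_pos": TCP position; "ee_rot": TCP orientation; "ft_force": force on the tool from outside, world axes, zero at the start; "wrist_torque": the same for the moment, N m; "opening": finger opening in m; "gripper_force": force on a finger pad.
Only numpy, scipy, OpenCV 4.12 (cv2) and the standard library are available. Lean on these libraries where they do the work, as an engineer would, in place of code of your own. Each camera call takes 0.05 s, during which the arm holds its last target. There are 200 camera calls.

## Working session

There is one attempt and no reset: what is moved stays moved. The work goes in short steps, Python scripts to look and compute and a shell command to move; the robot and the scene stay as the last step left them, time stands still between calls to the robot, and variables do not carry over. Pictures are saved under pics/ and viewed, at most 10 in all, crops included, and the job is handed in when it is done.

```bash
mkdir -p pics; ls; python3 - <<'E'
from bench import ctrl
import cv2,numpy as np
o=ctrl.get_obs();print({k:np.round(v,3) for k,v in o.items()})
for n in("top","side"):
    c=ctrl.camera(n);cv2.imwrite(f"pics/{n}0.png",c["pixels"][:,:,::-1])
    print(n,{k:np.round(v,4).tolist() for k,v in c.items() if k!="pixels"})
E
```

```text
pics
{'time_s': np.float64(0.0), 'joint_pos': array([-1.238,  0.241,  0.004,  1.335, -0.   ,  1.571]), 'dq': array([ 0.001, -0.   ,  0.001,  0.002, -0.002, -0.001]), 'effort': array([ 1.0000e-03, -3.7232e+01,  2.5241e+01,  1.7000e-02, -0.0000e+00,
        0.0000e+00]), 'tcp_pos': array([ 0.163, -0.472,  0.238]), 'ee_rot': array([-3.096e+00, -5.200e-01,  1.000e-03]), 'ft_force': array([-0.056,  0.021,  0.613]), 'wrist_torque': array([-0.036, -0.016,  0.025]), 'gripper_force': np.float64(0.0), 'opening': np.float64(0.085)}
top {'fx': 435.545, 'fy': 435.545, 'cx': 256.0358, 'cy': 198.2011, 'world_to_cam': [[0.0236, -0.9997, 0.0086, -0.1048], [0.9865, 0.0247, 0.1618, -0.5165], [-0.162, 0.0047, 0.9868, -0.8983], [0.0, 0.0, 0.0, 1.0]]}
side {'fx': 351.4588, 'fy': 351.4588, 'cx': 250.0443, 'cy': 195.7313, 'world_to_cam': [[0.9825, -0.1854, 0.0171, -0.5267], [0.0466, 0.3342, 0.9414, -0.0627], [-0.1803, -0.9241, 0.337, -0.838], [0.0, 0.0, 0.0, 1.0]]}
```

View pics/top0.png

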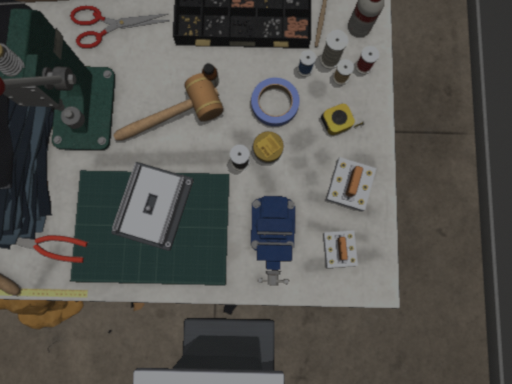

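View pics/side0.png

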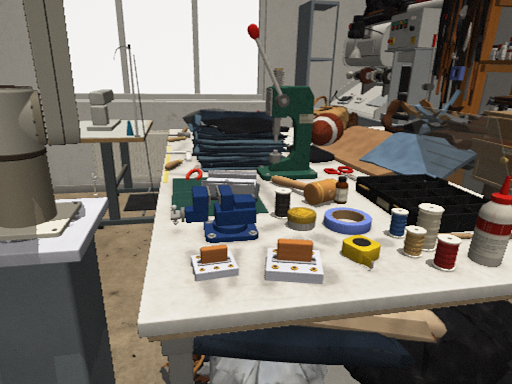

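Top view: two covers, larger at (352,184) and smaller at (341,249); jig at (152,204), spool (239,156), tin (268,146). I'll measure the sizes and enlarge.

```bash
cat > h.py <<'E'
from bench import ctrl
import cv2,numpy as np
def ray(c,u,v):
    W=np.array(c["world_to_cam"]) if "world_to_cam" in c else None
    if W is None:
        o=ctrl.get_obs();T=np.eye(4);T[:3,:3]=cv2.Rodrigues(np.array(o["ee_rot"]))[0];T[:3,3]=o["tcp_pos"]
        M=T@np.array(c["T_tool_cam"])
    else: M=np.linalg.inv(W)
    d=M[:3,:3]@np.array([(u-c["cx"])/c["fx"],-(v-c["cy"])/c["fy"],-1]);return M[:3,3],d
def onz(c,u,v,z):
    p,d=ray(c,u,v);return p+d*(z-p[2])/d[2]
E
python3 - <<'E'
from h import *
c=ctrl.camera("top");im=c["pixels"];hsv=cv2.cvtColor(im,cv2.COLOR_RGB2HSV)
m=cv2.inRange(hsv,(5,120,90),(16,255,255));m[:, :300]=0;m[:150]=0
for k in cv2.findContours(m,0,2)[0]:
    if cv2.contourArea(k)<40: continue
    (u,v),s,a=cv2.minAreaRect(k);b=cv2.boxPoints(((u,v),s,a))
    B=np.array([onz(c,*q,.06)[:2] for q in b]);print("handle",u,v,s,a,onz(c,u,v,.05),np.linalg.norm(B[0]-B[1]),np.linalg.norm(B[1]-B[2]))
for n,(u,v) in dict(jig=(152,204),slot=(149,203),spool=(239,151),tin=(268,145)).items(): print(n,onz(c,u,v,.034))
a=cv2.resize(im[145:275,305:395],(400,578),interpolation=cv2.INTER_CUBIC)
b=cv2.resize(im[155:255,105:195],(400,444),interpolation=cv2.INTER_CUBIC)
o=np.zeros((578,800,3),np.uint8);o[:,:400]=a;o[:444,400:]=b
cv2.imwrite("pics/crop1.png",o[:,:,::-1])
E
```

```text
handle 343.0049133300781 247.54949951171875 (21.393299102783203, 4.676674842834473) 84.2894058227539 [ 0.4168894  -0.27791678  0.05      ] 0.009833854019443587 0.04424903775974409
handle 355.0873718261719 179.88539123535156 (6.851684093475342, 26.92497444152832) 15.52410888671875 [ 0.56311552 -0.30535155  0.05      ] 0.05930294251723822 0.01462435461500234
jig [0.50188027 0.1331477  0.034     ]
slot [0.50391126 0.13978254 0.034     ]
spool [ 0.62541564 -0.05201831  0.034     ]
tin [ 0.64085742 -0.11608723  0.034     ]
```

View pics/crop1.png

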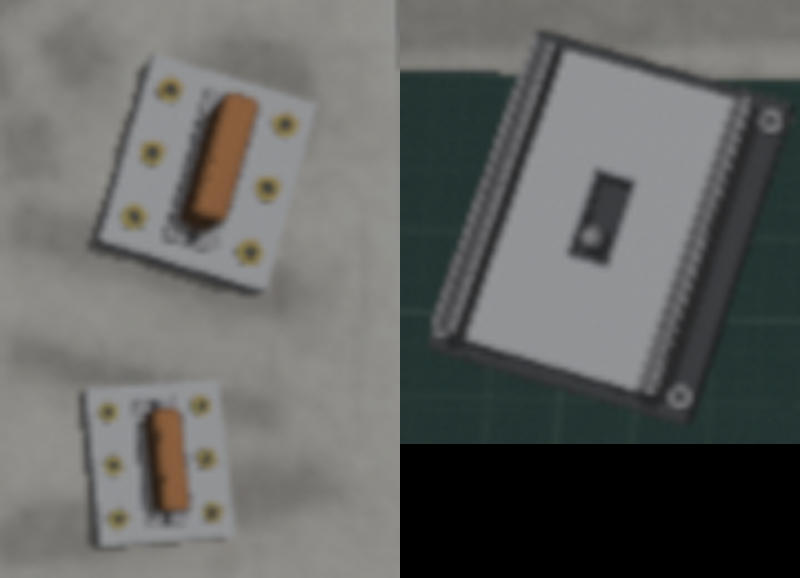

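Crop: the larger cover (crop 205,170; image ~352,184) is the candidate with the full-length handle, the smaller (341,249) is the look-alike; the jig's pin is seen at crop (592,235), near one end of its slot. Numbers follow.

```bash
python3 - <<'E'
from h import *
c=ctrl.camera("top")
P=lambda x,y,z,u0,v0:onz(c,u0+x/4.444-.4,v0+y/4.444-.4,z)[:2]
def quad(n,q,z,u0,v0):
    B=np.array([P(x,y,z,u0,v0) for x,y in q]);e=np.roll(B,-1,0)-B
    print(n,"c",B.mean(0),"len",np.linalg.norm(e,axis=1),"ang",np.degrees(np.arctan2(e[:,1],e[:,0])))
quad("big",[(152,57),(315,103),(262,290),(95,240)],.02,305,145)
quad("small",[(83,390),(217,381),(234,536),(98,545)],.02,305,145)
quad("bed",[(165,48),(342,98),(240,392),(65,342)],.034,105,155)
quad("slot",[(200,170),(235,182),(206,265),(168,250)],.034,105,155)
print("pin",P(192,235,.044,105,155))
for s,e in (((145,40),(38,330)),((352,95),(255,395))):
    a,b=P(*s,.056,105,155),P(*e,.056,105,155);print("cheek",a,b,np.degrees(np.arctan2(*(a-b)[::-1])))
E
```

```text
big c [ 0.56165141 -0.30314875] len [0.08506535 0.10008335 0.08614056 0.09904192] ang [-104.83629406  163.53186292   74.4464079   -17.10377009]
small c [ 0.41595032 -0.27787437] len [0.06639336 0.07570827 0.06651913 0.07554093] ang [ -84.77436509 -174.44459925   95.08203672    5.46089629]
bed c [0.50250015 0.13668029] len [0.09178472 0.15155112 0.08857766 0.15175555] ang [-104.54972896  164.06111581   75.61085359  -14.72590941]
slot c [0.50322443 0.13730776] len [0.01834069 0.04287089 0.02014223 0.04198765] ang [-107.56048449  164.27985623   69.98365918  -18.11487638]
pin [0.49267479 0.13929581]
cheek [0.58569201 0.16512716] [0.44400004 0.20600959] -16.094457724203846
cheek [0.56105416 0.06371358] [0.41591783 0.10197302] -14.767806935827293
```

```bash
python3 -m crank '[[[0,0,0.12],[0.038,0.016,0],0.7],[[0,0,0.24],[0.076,0.032,0],0.7],[[0,0,0.36],[0.114,0.048,0],0.7],[[0,0,0.48],[0.152,0.064,0],0.7],[[0,0,0.6],[0.19,0.08,0],0.7],[[0,0,0.72],[0.228,0.096,0],0.7],[[0,0,0.84],[0.266,0.112,0],0.7],[[0,0,0.96],[0.304,0.128,0],0.7],[[0,0,1.08],[0.342,0.144,0],0.7],[[0,0,1.2],[0.38,0.16,0],0.7]]' 40
python3 -m crank '[[[0,0,0.12],[0.01,0.006,-0.01],0.7],[[0,0,0.24],[0.018,0.009,-0.02],0.7],[[0,0,0.36],[0.018,0.009,-0.03],0.7],[[0,0,0.48],[0.018,0.009,-0.04],0.7],[[0,0,0.6],[0.018,0.009,-0.05],0.7],[[0,0,0.72],[0.018,0.009,-0.06],0.7],[[0,0,0.84],[0.018,0.009,-0.07],0.7],[[0,0,0.96],[0.018,0.009,-0.08],0.7],[[0,0,1.08],[0.018,0.009,-0.08],0.7],[[0,0,1.2],[0.018,0.009,-0.08],0.7]]'
python3 - <<'E'
from h import *
o=ctrl.get_obs();print(o["tcp_pos"],o["ee_rot"],o["joint_pos"],o["time_s"])
c=ctrl.camera("wrist");im=c["pixels"];cv2.imwrite("pics/w1.png",im[:,:,::-1])
m=cv2.inRange(cv2.cvtColor(im,cv2.COLOR_RGB2HSV),(5,120,70),(16,255,255))
for k in cv2.findContours(m,0,2)[0]:
    if cv2.contourArea(k)<300: continue
    b=cv2.boxPoints(cv2.minAreaRect(k));print(b.tolist());B=np.array([onz(c,*q,.06)[:2] for q in b]);e=np.roll(B,-1,0)-B
    print("c",B.mean(0),np.linalg.norm(e,axis=1),np.degrees(np.arctan2(e[:,1],e[:,0])))
E
```

```text
time_s: 1.03
tcp_pos: [0.5449, -0.3113, 0.239]
ee_rot: [-2.256, -2.186, 0.0]
ft_force: [0.1, -0.1, -0.3]
opening: 0.0596
gripper_force: 0.0
time_s: 1.87
tcp_pos: [0.5605, -0.3031, 0.1577]
ee_rot: [-0.628, -3.075, -0.001]
ft_force: [0.2, 0.4, 0.0]
opening: 0.0598
gripper_force: 0.0
[ 0.5605346  -0.30313935  0.1576604 ] [-6.27932741e-01 -3.07515410e+00 -1.37362220e-03] [-4.95742784e-01  5.58092548e-01  2.67202605e-01  1.28301448e+00
 -2.74909561e-05 -9.28898313e-02] 1.8667
[[241.19996643066406, 154.39999389648438], [262.6199645996094, 151.33999633789062], [273.3800048828125, 226.66000366210938], [251.95999145507812, 229.72000122070312]]
c [ 0.55929512 -0.30367484] [0.01570393 0.06062618 0.01698112 0.06083777] [  75.37830402  -14.701712   -103.95892353  164.09669779]
```

View pics/w1.png

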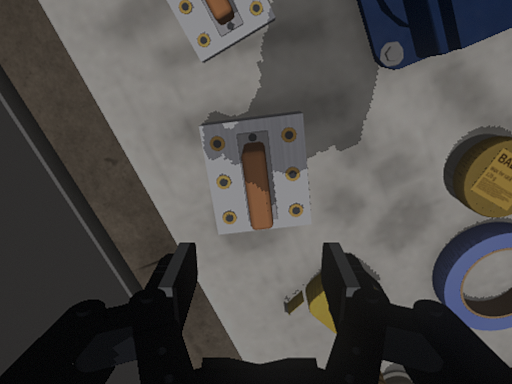

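The wrist view shows the cover at (257,173) and its handle at (257,190), 61 x 16 mm at -15°, under the tool. Turn a bit more, descend, and grip.

```bash
python3 -m crank '[[[0,0,0.07],[0,0,-0.03],0.6],[[0,0,0.133],[0,0,-0.06],0.6],[[0,0,0.133],[0,0,-0.085],0.6],[[0,0,0.133],[0,0,-0.105],0.6],[[0,0,0.133],[0,0,-0.122],0.6],[[0,0,0.133],[0,0,-0.122],0.6],[[0,0,0.133],[0,0,-0.122],0],[[0,0,0.133],[0,0,-0.122],0],[[0,0,0.133],[0,0,-0.122],0],[[0,0,0.133],[0,0,-0.122],0]]' 60
python3 -m crank '[[[0,0,0],[0,0,0],0],[[0,0,0],[0,0,0],0],[[0,0,0],[0,0,0],0],[[0,0,0],[0,0,0],0],[[0,0,0],[0,0,0.02],0],[[0,0,0],[0,0,0.05],0],[[0,0,0],[0,0,0.08],0],[[0,0,0],[0,0,0.11],0],[[0,0,0],[0,0,0.14],0],[[0,0,0],[0,0,0.14],0]]' 60
python3 - <<'E'
from h import *
o=ctrl.get_obs();print(o["tcp_pos"],o["ee_rot"],o["wrist_torque"])
c=ctrl.camera("side");im=c["pixels"];cv2.imwrite("pics/s2.png",im[:,:,::-1])
E
```

```text
time_s: 2.75
tcp_pos: [0.5626, -0.3044, 0.0393]
ee_rot: [0.432, 3.108, -0.002]
ft_force: [1.7, -0.8, 2.4]
opening: 0.0175
gripper_force: 59.5
time_s: 3.58
tcp_pos: [0.5641, -0.305, 0.1843]
ee_rot: [0.43, 3.101, -0.006]
ft_force: [1.3, -1.3, -1.2]
opening: 0.0173
gripper_force: 59.2
[ 0.56414706 -0.30498311  0.1842937 ] [ 0.43044846  3.10146406 -0.00586965] [-0.04771985 -0.16558752  0.01228864]
```

View pics/s2.png

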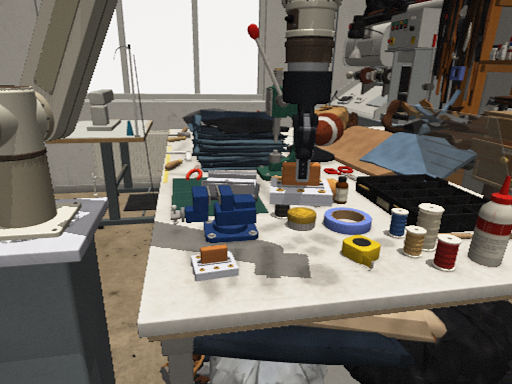

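Cover is held level by the handle (side view, 300,185). Carry it over the jig.

```bash
python3 -m crank '[[[0,0,0],[0,0.01,0.02],0],[[0,0,0],[-0.004,0.035,0.04],0],[[0,0,0],[-0.01,0.07,0.045],0],[[0,0,0],[-0.016,0.105,0.045],0],[[0,0,0],[-0.022,0.14,0.045],0],[[0,0,0],[-0.028,0.175,0.045],0],[[0,0,0],[-0.034,0.21,0.045],0],[[0,0,0],[-0.04,0.245,0.045],0],[[0,0,0],[-0.045,0.28,0.045],0],[[0,0,0],[-0.05,0.315,0.045],0]]'
python3 -m crank '[[[0,0,0],[-0.004,0.035,0],0],[[0,0,0],[-0.008,0.065,0],0],[[0,0,0],[-0.012,0.09,0],0],[[0,0,0],[-0.015,0.11,0],0],[[0,0,0],[-0.017,0.122,0],0],[[0,0,0],[-0.018,0.128,-0.01],0],[[0,0,0],[-0.018,0.128,-0.03],0],[[0,0,0],[-0.018,0.128,-0.05],0],[[0,0,0],[-0.018,0.128,-0.06],0],[[0,0,0],[-0.018,0.128,-0.06],0]]'
python3 - <<'E'
from h import *
o=ctrl.get_obs();print(o["tcp_pos"],o["ee_rot"],o["time_s"])
c=ctrl.camera("wrist");im=c["pixels"];cv2.imwrite("pics/w3.png",cv2.resize(im,(800,600))[:,:,::-1])
E
```

```text
time_s: 4.47
tcp_pos: [0.5092, 0.013, 0.2199]
ee_rot: [-0.432, -3.107, 0.001]
ft_force: [1.2, 1.0, -2.0]
opening: 0.0173
gripper_force: 59.1
time_s: 5.3
tcp_pos: [0.4907, 0.1379, 0.1583]
ee_rot: [-0.433, -3.104, 0.006]
ft_force: [-0.8, -0.7, -3.6]
opening: 0.0173
gripper_force: 59.0
[0.49071307 0.13788225 0.15834988] [-0.43265093 -3.10438309  0.00560657] 5.3
```

View pics/w3.png

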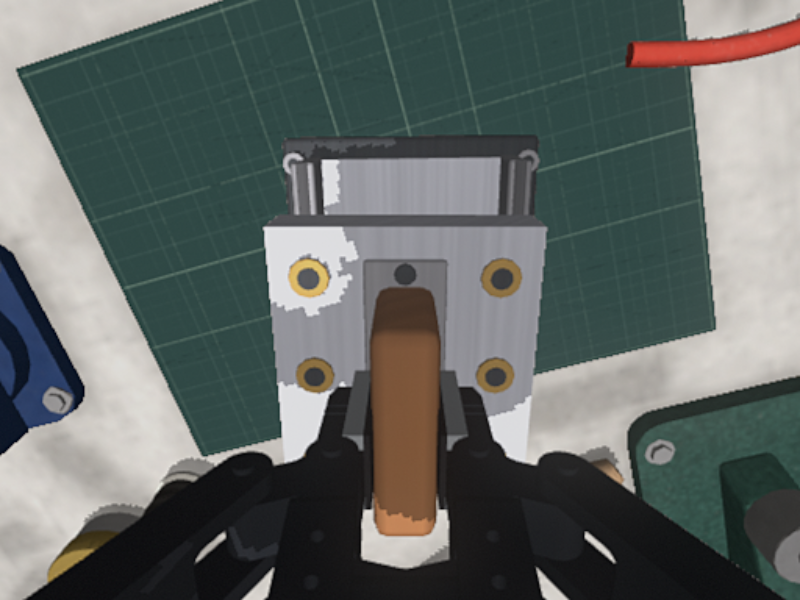

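View: plate's near edge (264..547, 228) of the held cover, jig base edge (285..538, 138), bed end (322..502, 157); nearly parallel. Compute the relative offsets.

```bash
python3 - <<'E'
from h import *
o=ctrl.get_obs();t=o["tcp_pos"];print(t,o["ee_rot"])
c=ctrl.camera("wrist")
a=np.radians(-15.6);X=np.array([np.cos(a),np.sin(a)]);Y=np.array([-X[1],X[0]])
J=np.array([.5025,.1367])
def P(n,u,v,z):
    p=onz(c,u*.64-.2,v*.64-.2,z)[:2];d=p-J;print(n,p.round(4),"jig xy mm",(1e3*d@X).round(1),(1e3*d@Y).round(1))
z0=t[2]-.0393
P("tcp",0,0,0) if 0 else print("tcp jig",1e3*(t[:2]-J)@X,1e3*(t[:2]-J)@Y)
for n,u,v,z in [("plateL",264,228,z0+.02),("plateR",547,228,z0+.02),("bushL",308,278,z0+.02),("bushR",502,278,z0+.02),("bush2L",315,375,z0+.02),("bush2R",496,375,z0+.02),("hTopL",373,333,z0+.06),("hTopR",441,333,z0+.06),("bedL",322,157,.034),("bedR",502,157,.034),("baseL",285,153,.014),("baseR",538,151,.014),("lipL",291,165,.05),("lipR",531,163,.05),("lipiL",322,165,.05),("lipiR",501,165,.05)]: P(n,u,v,z)
E
```

```text
[0.49189963 0.13825635 0.1602213 ] [-0.43312944 -3.10715313  0.00348909]
tcp jig -10.62840791439448 -1.3516338662897656
plateL [0.4308 0.1115] jig xy mm -62.3 -43.5
plateR [0.4546 0.1952] jig xy mm -61.8 43.5
bushL [0.4497 0.1192] jig xy mm -46.1 -31.1
bushR [0.4666 0.1784] jig xy mm -45.8 30.6
bush2L [0.4829 0.11  ] jig xy mm -11.7 -30.9
bush2R [0.4997 0.1691] jig xy mm -11.4 30.4
hTopL [0.4577 0.1408] jig xy mm -44.2 -8.1
hTopR [0.4623 0.1568] jig xy mm -44.2 8.6
bedL [0.4181 0.1174] jig xy mm -76.0 -41.3
bedR [0.4426 0.2033] jig xy mm -75.6 48.0
baseL [0.4113 0.0957] jig xy mm -76.8 -64.1
baseR [0.4471 0.2255] jig xy mm -77.2 70.7
lipL [0.4172 0.1049] jig xy mm -73.6 -53.5
lipR [0.4471 0.2132] jig xy mm -73.9 58.8
lipiL [0.4212 0.1189] jig xy mm -73.5 -39.0
lipiR [0.4442 0.1995] jig xy mm -73.1 44.8
```

```bash
python3 -m crank '[[[0,0,0],[0.001,0.001,-0.01],0],[[0,0,0],[0.002,0.0015,-0.03],0],[[0,0,0],[0.002,0.0015,-0.045],0],[[0,0,0],[0.002,0.0015,-0.053],0],[[0,0,0],[0.002,0.0015,-0.058],0],[[0,0,0],[0.002,0.0015,-0.062],0],[[0,0,0],[0.002,0.0015,-0.066],0],[[0,0,0],[0.002,0.0015,-0.068],0],[[0,0,0],[0.002,0.0015,-0.07],0],[[0,0,0],[0.002,0.0015,-0.07],0]]'
```

```text
time_s: 6.23
tcp_pos: [0.4954, 0.141, 0.0924]
ee_rot: [0.432, 3.112, 0.0]
ft_force: [-0.2, 0.2, -3.3]
opening: 0.0167
gripper_force: 59.2
```

```bash
python3 -m crank '[[[0,0,0],[0,0,-0.001],0],[[0,0,0],[0,0,-0.003],0],[[0,0,0],[0,0,-0.005],0],[[0,0,0],[0,0,-0.007],0],[[0,0,0],[0,0,-0.009],0],[[0,0,0],[0,0,-0.01],0],[[0,0,0],[0,0,-0.011],0],[[0,0,0],[0,0,-0.012],0],[[0,0,0],[0,0,-0.012],0],[[0,0,0],[0,0,-0.012],0]]'; python3 -c "
from h import *
o=ctrl.get_obs();print(o['tcp_pos'],o['ft_force'],o['wrist_torque'])"
```

```text
time_s: 7.07
tcp_pos: [0.4953, 0.1409, 0.0803]
ee_rot: [-0.432, -3.112, 0.0]
ft_force: [0.4, -0.4, -4.2]
opening: 0.0174
gripper_force: 59.2
[0.49534255 0.14093754 0.08026009] [ 0.38523563 -0.37795082 -4.17397538] [-0.01608639 -0.01239528  0.01181017]
```

```bash
python3 -m crank '[[[0,0,0],[0,0,-0.001],0],[[0,0,0],[0,0,-0.002],0],[[0,0,0],[0,0,-0.003],0],[[0,0,0],[0,0,-0.004],0],[[0,0,0],[0,0,-0.005],0],[[0,0,0],[0,0,-0.006],0],[[0,0,0],[0,0,-0.007],0],[[0,0,0],[0,0,-0.007],0],[[0,0,0],[0,0,-0.007],0],[[0,0,0],[0,0,-0.007],0]]'; python3 -c "
from h import *
o=ctrl.get_obs();print(o['tcp_pos'],o['ft_force'],o['wrist_torque'])"
```

```text
time_s: 7.9
tcp_pos: [0.4946, 0.1408, 0.0733]
ee_rot: [-0.432, -3.111, 0.001]
ft_force: [-5.3, -1.3, 1.2]
opening: 0.0169
gripper_force: 59.9
[0.49459137 0.14076577 0.07332715] [-5.25989552 -1.25906835  1.24751371] [-0.18037985  0.94065375  0.01008086]
```

```bash
python3 -m crank '[[[0,0,0],[-0.0005,0,0],0],[[0,0,0],[-0.001,0,0],0],[[0,0,0],[-0.0013,0,0],0],[[0,0,0],[-0.0015,0,0],0],[[0,0,0],[-0.0015,0,-0.001],0],[[0,0,0],[-0.0015,0,-0.002],0],[[0,0,0],[-0.0015,0,-0.003],0],[[0,0,0],[-0.0015,0,-0.003],0],[[0,0,0],[-0.0015,0,-0.003],0],[[0,0,0],[-0.0015,0,-0.003],0]]'; python3 -c "
from h import *
o=ctrl.get_obs();print(o['tcp_pos'],o['ft_force'],o['wrist_torque'])"
```

```text
time_s: 8.73
tcp_pos: [0.4944, 0.1408, 0.0712]
ee_rot: [0.432, 3.11, 0.0]
ft_force: [-2.7, -2.1, 5.4]
opening: 0.0169
gripper_force: 60.4
[0.49439322 0.14083322 0.07119936] [-2.74301508 -2.14259577  5.4328455 ] [-0.46298139  0.63106284 -0.06042783]
```

```bash
python3 -m crank '[[[0,0,0],[0,0,-0.001],0],[[0,0,0],[0,0,-0.002],0],[[0,0,0],[0,0,-0.003],0],[[0,0,0],[0,0,-0.004],0],[[0,0,0],[0,0,-0.005],0],[[0,0,0],[0,0,-0.006],0],[[0,0,0],[0,0,-0.007],0],[[0,0,0],[0,0,-0.007],0],[[0,0,0],[0,0,-0.007],0],[[0,0,0],[0,0,-0.007],0]]'; python3 - <<'E'
from h import *
o=ctrl.get_obs();print(o['tcp_pos'],o['ft_force'],o['wrist_torque'])
a=ctrl.camera("wrist")["pixels"];b=ctrl.camera("side")["pixels"][130:230,160:310]
im=np.zeros((384,800,3),np.uint8);im[:,:512]=a;im[:192,512:]=cv2.resize(b,(288,192),interpolation=cv2.INTER_CUBIC)
cv2.imwrite("pics/w4.png",im[:,:,::-1])
E
```

```text
time_s: 9.57
tcp_pos: [0.4944, 0.1408, 0.0652]
ee_rot: [0.432, 3.11, 0.0]
ft_force: [-5.6, -3.6, 11.4]
opening: 0.0166
gripper_force: 61.5
[0.49442322 0.14084163 0.06518186] [-5.63354681 -3.60799486 11.39581641] [-0.65830625  1.11801488  0.03092724]
```

View pics/w4.png

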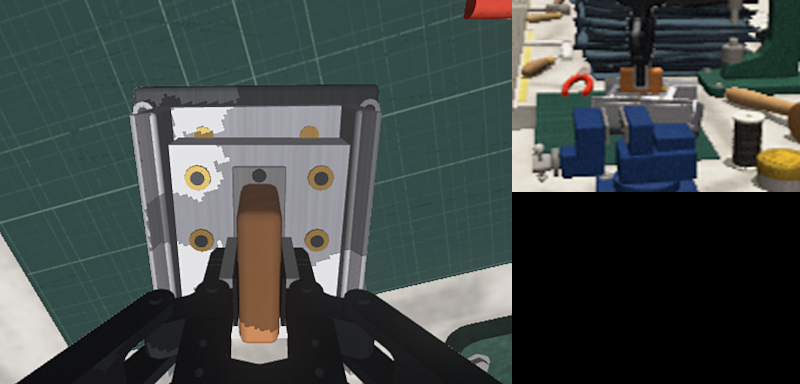

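Cover sits flat between the cheeks, bed visible at its end. Press to the stop.

```bash
python3 -m crank '[[[0,0,0],[-0.0005,-0.0003,-0.001],0],[[0,0,0],[-0.001,-0.0006,-0.002],0],[[0,0,0],[-0.001,-0.0006,-0.003],0],[[0,0,0],[-0.001,-0.0006,-0.004],0],[[0,0,0],[-0.001,-0.0006,-0.005],0],[[0,0,0],[-0.001,-0.0006,-0.005],0],[[0,0,0],[-0.001,-0.0006,-0.005],0],[[0,0,0],[-0.001,-0.0006,-0.005],0],[[0,0,0],[-0.001,-0.0006,-0.005],0],[[0,0,0],[-0.001,-0.0006,-0.005],0]]'; python3 -c "
from h import *
o=ctrl.get_obs();print(o['tcp_pos'],o['ft_force'],o['wrist_torque'])"
```

```text
time_s: 10.5
tcp_pos: [0.4945, 0.1408, 0.0651]
ee_rot: [0.431, 3.106, 0.004]
ft_force: [-14.6, -4.2, 42.1]
opening: 0.0169
gripper_force: 65.7
[0.49452605 0.14084177 0.06505235] [-14.59625666  -4.20996465  42.09664036] [-1.24180104  3.27867009 -0.03287085]
```

```bash
python3 -m crank '[[[0,0,0],[0,0,0.0005],0],[[0,0,0],[0,0,0.001],0],[[0,0,0],[0,0,0.0015],0],[[0,0,0],[0,0,0.0015],0],[[0,0,0],[0,0,0.0015],0],[[0,0,0],[0,0,0.0015],0],[[0,0,0],[0,0,0.0015],0],[[0,0,0],[0,0,0.0015],0],[[0,0,0],[0,0,0.0015],0],[[0,0,0],[0,0,0.0015],0]]'; python3 - <<'E'
from h import *
o=ctrl.get_obs();print(o['tcp_pos'],o['ft_force'],o['wrist_torque'])
a=ctrl.camera("top")["pixels"]
cv2.imwrite("pics/t5.png",cv2.resize(a[110:290,80:320],(800,600),interpolation=cv2.INTER_CUBIC)[:,:,::-1])
E
```

```text
time_s: 11.33
tcp_pos: [0.4945, 0.1408, 0.0651]
ee_rot: [0.431, 3.106, 0.004]
ft_force: [-11.3, -4.2, 32.5]
opening: 0.0173
gripper_force: 64.2
[0.49447161 0.14084661 0.06508769] [-11.26229755  -4.16328786  32.54062185] [-0.92915511  2.45608839 -0.06294814]
```

View pics/t5.png

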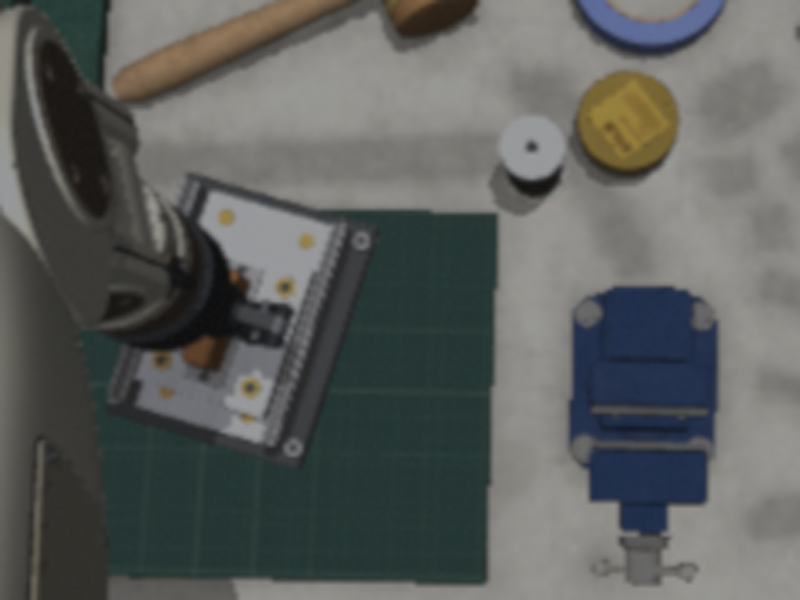

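The cover is between the cheeks at about (230,320). The spool (532,148) and tin (628,122) have not moved. The height stayed at 65.1 mm while the force changed by 10 N, so the bed is on its stop and the pin is in the bore.

```bash
python3 -c "
from bench import ctrl
print(ctrl.sign_off())"
```

```text
the job is handed in; nothing more can be done
None
```

The guide cover is on the locating pin and pressed down to the bed's stop, still gripped with about 32 N of downward push; I handed the job in at about 11.4 s with the tin and spool where they stood.

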